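# Clip the drilling template into the holding fixture

### The job

Push the plywood template along the bench into the holding fixture, so that its front edge lifts the sprung steel clip and slides under it, until the template sits square and flush against the stop block. Keep it flat on the bench all the way, do not touch the clip with the robot, leave the upright wooden bench dog where it stands, and finally let go with the clip pressing on the template.

Things in the scene. Friction and masses are not known exactly. Their poses are not given: they have to be found in the camera images.
- template: loose flat plywood plate, 100 (x) by 96 (y) by 10 mm, about 0.09 kg, too wide to grasp across, lying flat on the bench before the fixture's mouth, roughly facing it. Origin at the centre of its underside, x towards its front edge (the end that goes in first), z up; rear edge at x = -50 mm. Two 14 mm drill holes near the rear edge (x = -30, y = +-26 mm).
- front_edge (a point): middle of the template's front edge, at half its thickness (5 mm above its underside), 50 mm ahead of its origin.
- fixture: pale wooden holding fixture screwed to the bench: a stop block 166 mm wide, 32 deep, 18 high, with two side fences 16 mm high on its front. Origin on the bench at the foot of the middle of the block's front face; x points into the block, level, the way the template is pushed; y left, z up. A seated template has its origin at x = -50, y = 0 and its x axis along the fixture's.
- clip (a joint): angle of the sprung steel clip, rad: 0 down at rest, grows as it lifts (to 0.6); about 0.1 with the 10 mm template under it. A template pushed flat along the bench against the lip lifts the clip by itself, for about 5 to 10 N; the spring presses down with about 5 N. 60 mm wide, centred on the fixture's x axis; hinge pin 26 mm above the bench, 16 mm behind the stop face.
- bench_dog: small upright wooden bench dog, 29 mm across, 65 mm high; origin at the centre of its underside.
- mouth (a point): middle of the fixture's mouth, on the bench at fixture x = -92, y = 0 mm. The waxed fences are 109 mm apart from the stop to x = -50 mm; the throat there is 106 mm wide (5 mm of play each side of the template); from the throat they flare to about 132 mm apart at the mouth, so they centre a square template entering up to 15 mm off.
- clip_nose (a point): middle of the clip's round nose (4 mm radius, moves with the clip), at fixture x = -46 mm and 8 mm above the bench at rest (its underside 4 mm above the bench). Before it a polished lip rises at about 25 degrees to 26 mm above the bench at fixture x = -82 mm.
Things that resemble listed ones, but are neither listed nor needed, are in the scene too. Of the things that look like the template, the larger one is meant.

How it is judged:
By the outcome, as a careful person would: the job done as asked, in the order asked, and still so for the second after the job is handed in, with the robot touching nothing.
It also fails if it takes over 56 s, if anything falls off the work surface, if the arm or the gripper's body presses on something with over 40 N, if the wrist force passes 120 N, or if a joint passes its speed limit or range.

### The arm

A 6-joint arm with a two-finger parallel gripper is mounted at the origin on the work surface; the furniture and walls round the work are solid. World frame = base frame: x ahead of the robot, y to its left, z up, the work surface at z = 0. Lengths are in m, angles in rad, forces in N, time in s.
With the tool pointing down it reaches from about 0.3 to 0.775 m from the base axis. Payload 14.6 kg.
Tool frame: the origin (TCP) lies at the very end of the fingers, on their centre line; the grasp point (between the pads) lies 19 mm behind it; z points along the fingers, y is the direction in which the jaws open and shut (so a half turn about z gives the same grasp; the last joint's range is limited). The gripper opens to 94 mm and grips with 3 to 60 N. Pads are 16 mm wide; open, the fingers measure 119 mm over their backs; the gripper's body (75 mm by 177 mm) begins 78 mm behind the grasp point.
Start: joints at [-1.264, 0.3, 1.521, -0, 1.321, -0.067], TCP at [0.201, -0.512, 0.205] pointing down, gripper open.
Joint ranges: [-3.03, 3.03], [-0.79, 2.21], [0.23, 2.52], [-1.04, 4.18], [0, 3.07], [-2.55, 2.55]. Speed limits (rad/s): [2.22, 2.22, 2.57, 3.14, 3.14, 3.14].

### API

Orientations are given as a rotation vector (axis times angle).
In Python, from rig import * gives the robot as it stands. The module is installed in compiled form; this text tells all that it offers.
- The arm moves only by the shell command python3 -m inch 'ROWS' [FORCE]. ROWS is JSON, a list of rows, each a list of 5 numbers: the shift along the tool's x, y, z in cm, then the turn about the tool's z in rad, then the closure, from 0 (fully open) to 1 (shut). A call has 1 to 5 rows; each row shifts and turns the pose as measured when the row begins, along the tool's axes as they then stand; what a row does not reach is not made up. A row lasts 1/8 s, in which the tool goes at most 62.5 mm and 10.7 degrees, less where a joint would pass 70% of its speed; a pose out of reach is approached as far as the arm can. A call with a gripper value outside its range is refused whole. The fingers move at their own pace and stop on an object; FORCE is the grip in N (left out, the last holds). Time passes only in rows, so rows that do not move let the fingers close. It gives the time, the measured TCP pose, the force and the opening at its end, in the units of the state.
- read_state(): the state, without advancing time (a new reading comes with each control period).
- camera(name): name is "scene" or "top" or "wrist"; returns a dict with "image" (420x560x3 uint8, red, green, blue), "z_map" (420x560 float32, m along the optical axis (not along the pixel's ray), 0 where there is no reading), "fovy" (degrees; the focal length in pixels is half the picture's height over the tangent of half this angle, whatever the lens; pixels are square), "cx", "cy" (the principal point, pixels), "pose" (4x4, takes a point from camera to world coordinates); the wrist camera has in their place "hand_eye" (4x4, takes a point from camera to tool coordinates, whose origin is the TCP and whose axes are the flange's). Camera axes: x right, y down, z forward; pixel columns grow to the right and rows downward; lengths in m; the calibration is good to about 2 mm. A picture is of the moment at which its call begins: read the wrist's pose just before it.
- finish_job(): hands the job in, once; it reports no verdict.
The state is a dict: "time": time; "qpos": joint angles; "joint_velocities": joint speeds; "effort": joint torques, N m; "tcp_pos": TCP position; "tcp_rot": TCP orientation; "contact_force": force on the tool from outside, world axes, zero at the start; "ft_torque": the same for the moment, N m; "finger_gap": finger opening in m.
Only numpy, scipy, OpenCV 4.12 (cv2) and the standard library are available. Lean on these libraries where they do the work, as an engineer would, in place of code of your own. Each camera call takes 0.05 s, during which the arm holds its last target.

## Working session

There is one attempt and no reset: what is moved stays moved. The work goes in short steps, Python scripts to look and compute and a shell command to move; the robot and the scene stay as the last step left them, time stands still between calls to the robot, and variables do not carry over. Pictures are saved under pics/ and viewed, and the job is handed in when it is done.

```bash
mkdir -p pics; cat > h.py <<'E'
from rig import *
import numpy as np, cv2
from scipy.spatial.transform import Rotation as R
def cam(n):
    s=read_state(); c=camera(n); h,w=c['image'].shape[:2]
    c['f']=h/2/np.tan(np.radians(c['fovy'])/2)
    if n=='wrist':
        T=np.eye(4);T[:3,:3]=R.from_rotvec(s['tcp_rot']).as_matrix();T[:3,3]=s['tcp_pos'];c['pose']=T@c['hand_eye']
    return c
def save(c,p): cv2.imwrite(p,c['image'][:,:,::-1])
def ray(c,u,v,z):
    d=c['pose'][:3,:3]@np.array([(u-c['cx'])/c['f'],(v-c['cy'])/c['f'],1]);o=c['pose'][:3,3]
    return o+d*(z-o[2])/d[2]
def proj(c,p):
    q=np.linalg.inv(c['pose'])@np.append(p,1);return q[:2]/q[2]*c['f']+[c['cx'],c['cy']]
def cloud(c):
    h,w=c['z_map'].shape;u,v=np.meshgrid(np.arange(w),np.arange(h));z=c['z_map']
    P=np.stack([(u-c['cx'])/c['f']*z,(v-c['cy'])/c['f']*z,z],-1)
    return P@c['pose'][:3,:3].T+c['pose'][:3,3]
E
python3 - <<'E'
from h import *
import pickle
for n in ['scene','top','wrist']:
    c=cam(n);save(c,f'pics/{n}0.png');pickle.dump(c,open(n+'0.pkl','wb'));print(n,c['fovy'],c['cx'],c['cy'],c['pose'].round(3).tolist())
print(read_state())
E
```

```text
scene 43.113391473405834 281.03889934354766 206.15841548381397 [[-0.703, -0.297, 0.646, 0.009], [-0.711, 0.293, -0.639, 0.502], [0.001, -0.909, -0.417, 0.437], [0.0, 0.0, 0.0, 1.0]]
top 55.69231476730524 273.84706319391324 210.68548521586322 [[-0.0, -0.986, 0.166, 0.43], [-1.0, -0.003, -0.02, -0.08], [0.02, -0.166, -0.986, 0.923], [0.0, 0.0, 0.0, 1.0]]
wrist 59.39821140852602 273.3971513351037 207.55630518284102 [[0.366, -0.906, -0.215, 0.262], [-0.931, -0.356, -0.084, -0.487], [-0.001, 0.23, -0.973, 0.384], [0.0, 0.0, 0.0, 1.0]]
{'time': 0.15, 'qpos': array([-1.26361478e+00,  3.00325262e-01,  1.52140543e+00, -4.38778582e-05,
        1.32070128e+00, -6.66255418e-02]), 'joint_velocities': array([-0.00285384, -0.00309435, -0.00172183,  0.00065422,  0.00190458,
       -0.00027156]), 'effort': array([-3.38461768e-04, -5.31961870e+01, -3.52824819e+01,  7.07043777e-02,
        2.35639204e-02, -5.97511826e-05]), 'tcp_pos': array([ 0.20075571, -0.5118499 ,  0.20504064]), 'tcp_rot': array([-3.08606277e+00, -5.83625046e-01,  2.24422461e-04]), 'contact_force': array([-0.75367273, -0.39322652,  0.16019656]), 'ft_torque': array([ 0.02171217, -0.01460473,  0.04163502]), 'finger_gap': 0.0939048648365701}
```

View pics/scene0.png

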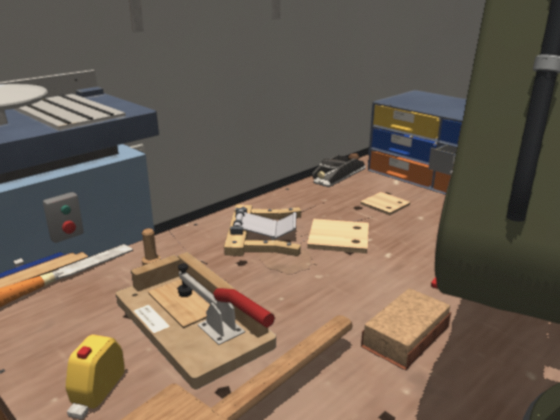

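View pics/top0.png

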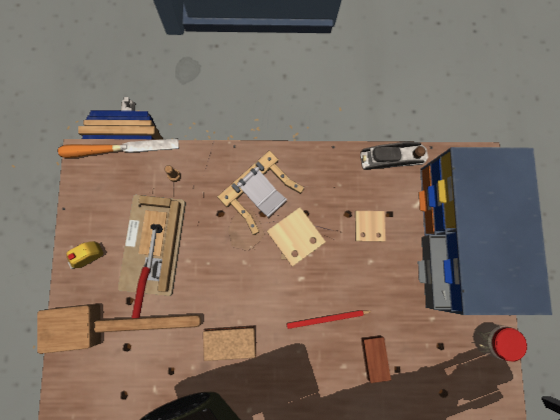

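View pics/wrist0.png

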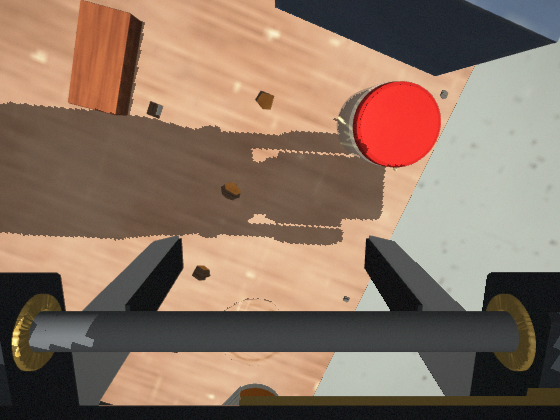

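Scene view: the fixture, with its grey clip, is at about (265,228). The template is at (340,234), and a smaller look-alike is at (385,203).
Top view: the template is at (297,236) with its holes at (312,240) and (295,254), so the rear is to the lower right. The fixture block runs from (222,200) to (272,160), and the bench dog is at (172,174). Next I measure these.

```bash
python3 - <<'E'
from h import *
import pickle
c=pickle.load(open('top0.pkl','rb'));P=cloud(c)
hsv=cv2.cvtColor(c['image'],cv2.COLOR_RGB2HSV)
print(hsv[236,297],hsv[225,365],hsv[205,230],hsv[250,400],hsv[195,262])
m=((hsv[...,2]>170)&(hsv[...,1]>60)&(hsv[...,0]>12)&(hsv[...,0]<28)).astype(np.uint8)
n,l,s,ce=cv2.connectedComponentsWithStats(m)
for i in range(1,n):
    if s[i,4]>60: print(i,s[i],ce[i],np.median(P[l==i],0).round(4))
i=l[236,297]; 
cn=cv2.findContours((l==i).astype(np.uint8),cv2.RETR_EXTERNAL,cv2.CHAIN_APPROX_NONE)[0][0]
r=cv2.minAreaRect(cn);b=cv2.boxPoints(r);w=np.array([ray(c,*p,.01) for p in b]);print(b,w.round(4),[np.linalg.norm(w[k]-w[k-1]).round(4) for k in range(4)],w.mean(0))
cv2.imwrite('pics/topzoom.png',cv2.resize(c['image'][130:280,150:420,::-1],None,fx=2.9,fy=2.9,interpolation=cv2.INTER_CUBIC))
print('bench z',np.median(P[240:260,380:420,2]),[ (x,P[x[1],x[0]].round(3)) for x in [(248,182),(230,205),(265,195),(297,236),(172,174),(268,160)]])
E
```

```text
[ 20  88 220] [ 17  99 220] [ 11 103 116] [ 12  98 148] [  4   9 189]
1 [ 84 120  66   5 316] [115.84810127 122.06329114] [ 0.8051  0.2867 -0.0054]
2 [ 78 126  76   8 518] [115.23938224 129.11969112] [ 0.7854  0.2858 -0.0014]
4 [ 58 145  62  10 392] [ 84.43622449 148.64285714] [0.7279 0.3483 0.0239]
5 [258 151  46  41 386] [276.56217617 169.12694301] [ 0.6872 -0.0986  0.0162]
7 [234 164  22  21  73] [244.26027397 173.78082192] [ 0.6694 -0.0289  0.0177]
9 [439 180   7  22 118] [441.61016949 191.00847458] [ 0.6081 -0.4455  0.1212]
10 [218 185  40  49 425] [236.56705882 205.06823529] [ 0.6036 -0.008   0.0163]
15 [ 267  207   59   59 1764] [295.49829932 235.6723356 ] [ 0.5256 -0.1489  0.0091]
17 [138 210  28  45 578] [149.58650519 228.46366782] [0.5484 0.1869 0.0225]
18 [356 211  30  30 848] [370.24764151 225.24764151] [ 0.5517 -0.3235  0.0062]
30 [154 230  10  27 150] [158.37333333 243.69333333] [0.5055 0.1619 0.0224]
36 [ 67 243  23  21 255] [ 78.74509804 252.30980392] [0.4849 0.3204 0.0584]
48 [  38  309   51   44 1074] [ 67.08379888 330.01769088] [0.3239 0.3272 0.0613]
53 [167 318  22   9 118] [176.44067797 321.37288136] [0.3391 0.1117 0.0397]
68 [ 203  329   51   31 1193] [228.27242246 344.35205365] [2.887e-01 2.000e-04 3.510e-02]
[[265.67474 230.40796]
 [299.67395 205.78784]
 [326.94775 243.45166]
 [292.94855 268.07178]] [[ 0.5381 -0.0795  0.01  ]
 [ 0.5961 -0.1588  0.01  ]
 [ 0.5082 -0.2207  0.01  ]
 [ 0.452  -0.1418  0.01  ]] [np.float64(0.1063), np.float64(0.0982), np.float64(0.1076), np.float64(0.0968)] [ 0.52358996 -0.15020395  0.01      ]
bench z -0.0011551913005688474 [((248, 182), array([ 0.649, -0.038,  0.024])), ((230, 205), array([0.599, 0.005, 0.001])), ((265, 195), array([ 0.621, -0.078,  0.011])), ((297, 236), array([ 0.525, -0.152,  0.009])), ((172, 174), array([0.662, 0.133, 0.044])), ((268, 160), array([ 0.704, -0.084,  0.018]))]
```

View pics/topzoom.png

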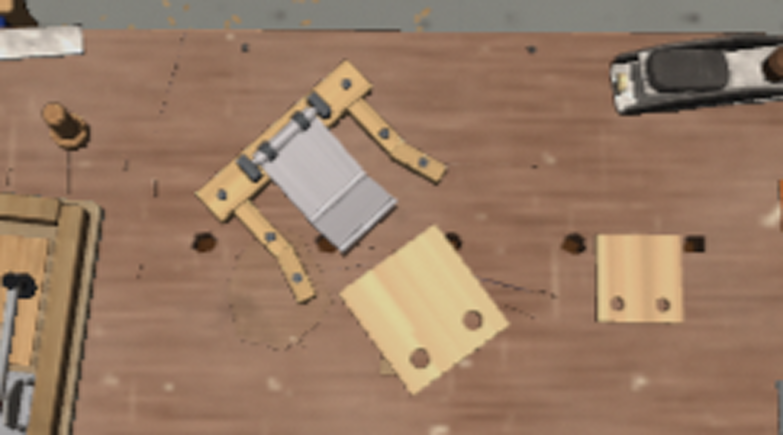

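The zoomed view shows the template corners at (341,295), (435,226), (509,325) and (413,394), and the block's front corners at (371,93) and (221,221). The template lies to the right of the fixture axis and close to the mouth. I'll refine these by fitting lines.

```bash
cat >> h.py <<'E'
def template(c,seed=None,vmin=170):
    hsv=cv2.cvtColor(c['image'],cv2.COLOR_RGB2HSV)
    m=((hsv[...,2]>vmin)&(hsv[...,1]>60)&(hsv[...,0]>14)&(hsv[...,0]<28)).astype(np.uint8)
    n,l,s,ce=cv2.connectedComponentsWithStats(m)
    i=l[seed[1],seed[0]]
    cn=max(cv2.findContours((l==i).astype(np.uint8),cv2.RETR_EXTERNAL,cv2.CHAIN_APPROX_NONE)[0],key=cv2.contourArea)
    return cn[:,0,:].astype(float)
def quadfit(W):
    # W: Nx2 world contour; assign to rectangle sides, line fit each
    (ctr,sz,a)=cv2.minAreaRect(W.astype(np.float32)); b=cv2.boxPoints((ctr,sz,a)).astype(float)
    for it in range(4):
        L=[]
        for k in range(4):
            p,q=b[k],b[(k+1)%4];d=(q-p)/np.linalg.norm(q-p);n=np.array([-d[1],d[0]])
            t=(W-p)@d;e=abs((W-p)@n);le=np.linalg.norm(q-p)
            s=W[(t>.1*le)&(t<.9*le)&(e<.006)]
            L.append(cv2.fitLine(s.astype(np.float32),cv2.DIST_HUBER,0,.001,.001).ravel().astype(float))
        nb=[]
        for k in range(4):
            a1,a2=L[k-1],L[k];A=np.array([a1[:2],-a2[:2]]).T;t=np.linalg.solve(A,a2[2:]-a1[2:]);nb.append(a1[2:]+t[0]*a1[:2])
        b=np.array(nb)
    return b
E
python3 - <<'E'
from h import *
import pickle
c=pickle.load(open('top0.pkl','rb'))
cn=template(c,(290,230));W=np.array([ray(c,u,v,.01)[:2] for u,v in cn])
b=quadfit(W);print(b.round(4).tolist(),[np.linalg.norm(b[k]-b[k-1]).round(4) for k in range(4)],b.mean(0).round(4))
for k in range(4):
    d=b[k]-b[k-1];print(np.degrees(np.arctan2(d[1],d[0])).round(2))
z=lambda u,v,h:ray(c,150+u/2.9,130+v/2.9,h)[:2]
print('holes',z(473,320,.01),z(419,358,.01))
fr,fl,br,bl=z(371,93,.018),z(221,221,.018),z(347,59,.018),z(195,192,.018)
for n,p,q in(('front',fr,fl),('back',br,bl)):
    d=q-p;print(n,p,q,np.linalg.norm(d),'fix x dir',np.degrees(np.arctan2(d[1],d[0]))-90,(p+q)/2)
er,el=z(440,180,.016),z(305,300,.016);print('fence ends',er,el)
# depth-based fixture block
s=pickle.load(open('scene0.pkl','rb'))
cv2.imwrite('pics/scz.png',cv2.resize(s['image'][190:260,210:420,::-1],None,fx=3.8,fy=3.8,interpolation=cv2.INTER_CUBIC))
E
```

```text
[[0.4577, -0.1405], [0.5138, -0.2165], [0.5933, -0.1578], [0.5376, -0.0819]] [np.float64(0.0991), np.float64(0.0945), np.float64(0.0988), np.float64(0.0942)] [ 0.5256 -0.1492]
-143.75
-53.59
36.41
126.27
holes [ 0.51527925 -0.18886272] [ 0.48516146 -0.14562788]
front [ 0.69922296 -0.10789894] [0.59309206 0.01169259] 0.15989340820632453 fix x dir 41.58729143569647 [ 0.64615751 -0.04810317]
back [ 0.7278639 -0.088347 ] [0.61654971 0.0328682 ] 0.16457209553989688 fix x dir 42.56184054440885 [ 0.6722068 -0.0277394]
fence ends [ 0.62759213 -0.16340377] [ 0.5303198  -0.05550155]
```

View pics/scz.png

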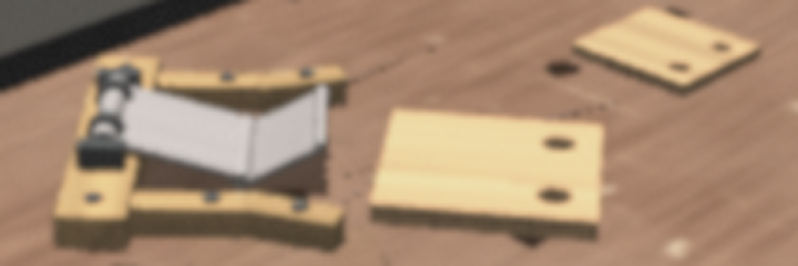

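Fixture axis is at about 42.2° with its origin near (0.6465, -0.048). The template centre is (0.5256, -0.1492) at about 36.3°. In the fixture frame that puts it at x=-157, y=+6 mm, yaw -6°.

Plan: part-close the fingers to about 55 mm and push the rear edge squarely at two points. The fingers stay outside the mouth, since the seated rear edge is at -100 mm. First I go behind the template at height.

```bash
python3 -m inch '[[4.4,-2.3,0,0,0.4],[4.4,-2.3,0,0,0.4],[4.4,-2.3,0,0,0.4],[4.4,-2.3,0,0,0.4],[4.4,-2.3,0,0,0.4]]'
cat >> h.py <<'E'
FO=np.array([.6465,-.048]);FA=42.2
def tofix(p,O=None,A=None):
    O=FO if O is None else O;A=FA if A is None else A
    a=np.radians(A);d=np.asarray(p)[:2]-O;return np.array([d@[np.cos(a),np.sin(a)],d@[-np.sin(a),np.cos(a)]])
def st():
    s=read_state();M=R.from_rotvec(s['tcp_rot']).as_matrix()
    print('t',round(s['time'],2),'tcp',s['tcp_pos'].round(4),'fix',(tofix(s['tcp_pos'])*1000).round(1),'toolx deg',np.degrees(np.arctan2(M[1,0],M[0,0])).round(2),'tilt',M[:,2].round(3),'gap',round(s['finger_gap'],4),'F',s['contact_force'].round(2),'tau',s['ft_torque'].round(2));return s,M
def delta(x,y,z):
    s,M=st();a=np.radians(FA);w=np.array([*(FO+x*np.array([np.cos(a),np.sin(a)])+y*np.array([-np.sin(a),np.cos(a)])),z])
    print('need tool cm',(100*M.T@(w-s['tcp_pos'])).round(2))
E
python3 -c "
from h import *
delta(-.24,.003,.2)"
```

```text
time: 0.78
tcp_pos: [0.3661, -0.3205, 0.2038]
tcp_rot: [-3.086, -0.575, 0.001]
contact_force: [-0.1, 0.0, -0.6]
finger_gap: 0.0565
t 0.78 tcp [ 0.3661 -0.3205  0.2038] fix [-390.8  -13.5] toolx deg 21.11 tilt [-0.001  0.003 -1.   ] gap 0.0565 F [-0.13  0.02 -0.58] tau [-0.   -0.05  0.03]
need tool cm [13.47 -6.96  0.4 ]
```

```bash
python3 -m inch '[[4.4,-2.3,0,0,0.4],[4.4,-2.3,0,0,0.4],[3.6,-2,0,0,0.4],[0,0,0,-0.18,0.4],[0,0,0,-0.18,0.4]]'
python3 -m inch '[[0,0,0,0,0.4]]'
python3 - <<'E'
from h import *
import pickle
delta(-.24,.003,.2)
c=cam('wrist');save(c,'pics/w1.png');pickle.dump(c,open('w1.pkl','wb'))
c=cam('top');save(c,'pics/t1.png')
E
```

```text
time: 1.4
tcp_pos: [0.462, -0.2071, 0.2032]
tcp_rot: [-2.924, -1.136, 0.002]
contact_force: [0.1, 0.6, 0.8]
finger_gap: 0.0563
time: 1.52
tcp_pos: [0.462, -0.2069, 0.203]
tcp_rot: [-2.924, -1.135, 0.002]
contact_force: [0.4, -0.0, 0.2]
finger_gap: 0.0565
t 1.52 tcp [ 0.462  -0.2069  0.203 ] fix [-243.4    6.2] toolx deg 42.43 tilt [-0.003  0.004 -1.   ] gap 0.0565 F [ 0.43 -0.03  0.15] tau [-0.07 -0.04 -0.04]
need tool cm [0.34 0.33 0.3 ]
```

View pics/w1.png

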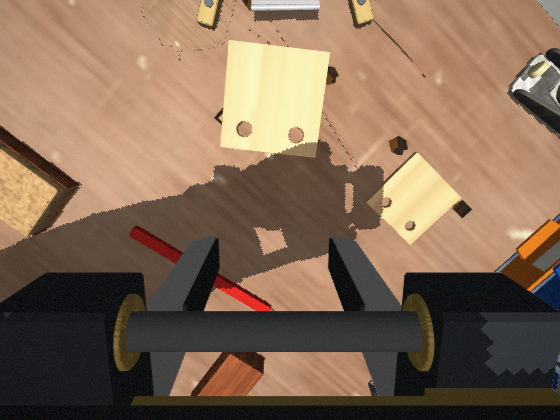

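The wrist view shows the template at (275,98) with its rear holes at (244,129) and (296,135). The fence ends are at (208,12) and (361,12). I'll go forward at height to measure the fixture closely.

```bash
python3 -m inch '[[5,0.3,0,0,0.4],[5,0,0,0,0.4],[3,0,0,0,0.4],[0,0,0,0,0.4]]'
python3 - <<'E'
from h import *
import pickle
st()
c=cam('wrist');save(c,'pics/w2.png');pickle.dump(c,open('w2.pkl','wb'))
c=pickle.load(open('w1.pkl','rb'))
cn=template(c,(270,80),120);W=np.array([ray(c,u,v,.01)[:2] for u,v in cn])
b=quadfit(W);print([np.linalg.norm(b[k]-b[k-1]).round(4) for k in range(4)],b.mean(0).round(4),(1000*tofix(b.mean(0))).round(1))
for k in range(4):
    d=b[k]-b[k-1];print(np.degrees(np.arctan2(d[1],d[0])).round(2))
E
```

```text
time: 2.12
tcp_pos: [0.5628, -0.1212, 0.203]
tcp_rot: [-2.937, -1.103, 0.002]
contact_force: [-0.3, -0.8, -0.1]
finger_gap: 0.0563
t 2.12 tcp [ 0.5628 -0.1212  0.203 ] fix [-111.2    2. ] toolx deg 41.18 tilt [-0.003  0.003 -1.   ] gap 0.0563 F [-0.25 -0.77 -0.13] tau [ 0.    0.01 -0.01]
[np.float64(0.0999), np.float64(0.0953), np.float64(0.099), np.float64(0.0958)] [ 0.5237 -0.1483] [-158.4    8.2]
-144.0
-53.44
35.7
125.99
```

View pics/w2.png

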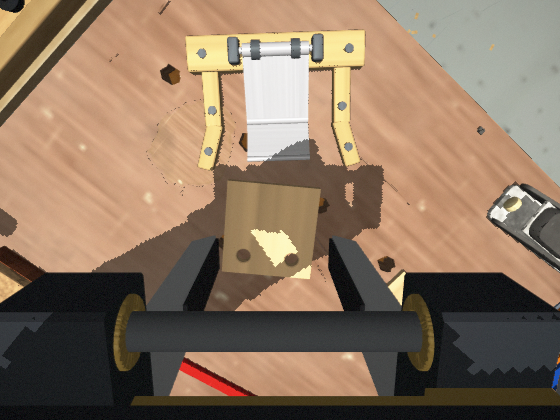

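The wrist view shows the whole fixture: the block spans (187–365, 33–70) and the fence ends are at (207,165) and (350,163). I'll fit the block next.

```bash
python3 - <<'E'
from h import *
import pickle
c=pickle.load(open('w2.pkl','rb'))
hsv=cv2.cvtColor(c['image'],cv2.COLOR_RGB2HSV)
m=((hsv[...,2]>120)&(hsv[...,1]>70)&(hsv[...,0]>17)&(hsv[...,0]<30))
m[:25]=0;m[:,:180]=0;m[:,372:]=0;m[175:]=0
# block: back edge columns (first row from the top), front edge where clear
B=[];F=[]
for u in range(192,362):
    r=np.where(m[:85,u])[0]
    if len(r)>5:
        B.append(ray(c,u,r[0]-.5,.018)[:2])
        if u<200 or 222<u<226 or 320<u<328 or u>354: F.append((u,r[-1]+.5))
B=np.array(B);
def ln(X):
    l=cv2.fitLine(np.array(X,np.float32),cv2.DIST_HUBER,0,.001,.001).ravel();return l
l=ln(B);print('back line ang',np.degrees(np.arctan2(l[1],l[0])))
Fw=np.array([ray(c,u,v,.018)[:2] for u,v in F]);
# ends
E1=[];E2=[]
for v in range(42,62):
    r=np.where(m[v])[0];E1.append(ray(c,r[0]-.5,v,.018)[:2]);E2.append(ray(c,r[-1]+.5,v,.018)[:2])
E1,E2=np.array(E1),np.array(E2)
l1,l2=ln(E1),ln(E2);print('end angs',[np.degrees(np.arctan2(q[1],q[0])) for q in(l1,l2)])
print('back fix x',np.median([tofix(p)[0] for p in B]),'front',[ (f[0],tofix(p)[0].round(4)) for f,p in list(zip(F,Fw))[::3]])
print('ends y',np.median([tofix(p)[1] for p in E1]),np.median([tofix(p)[1] for p in E2]))
# fence inner edges
for v in range(75,165,10):
    r=np.where(m[v])[0];L=r[r<270];Rr=r[r>270]
    if len(L) and len(Rr): print(v,(1000*tofix(ray(c,L.max()+.5,v,.016))).round(1),(1000*tofix(ray(c,Rr.min()-.5,v,.016))).round(1))
E
```

```text
back line ang -46.910145
end angs [np.float32(42.463833), np.float32(44.466457)]
back fix x 0.0330790174804325 front [(192, np.float64(0.0007)), (195, np.float64(0.0006)), (198, np.float64(0.0006)), (224, np.float64(0.001)), (322, np.float64(0.0038)), (325, np.float64(0.0029)), (355, np.float64(0.0033)), (358, np.float64(0.0032)), (361, np.float64(0.0032))]
ends y 0.08170505502427575 -0.08282698401673151
75 [-2.6 54. ] [ -4.5 -55.1]
85 [-11.6  53.5] [-13.5 -55.3]
95 [-20.6  53. ] [-22.6 -55.5]
105 [-29.8  53.5] [-31.7 -55.7]
115 [-39.1  53. ] [-41.  -55.8]
125 [-48.5  53.4] [-50.4 -55.1]
135 [-58.   53.9] [-60.  -58.2]
145 [-67.6  57.4] [-69.6 -61.3]
155 [-77.3  59.8] [-79.4 -64.5]
```

The fit gives a fixture axis of about 43.1° and origin (0.6484, -0.0471). The block depth comes out near 31 mm and its width near 164.5 mm, both close to the given sizes. The fences measure about 109 mm apart, which agrees. The template is then at about x=-160, y=+10 mm, yaw -7°. I'll go back behind it, square up and descend.

```bash
sed -i 's/^FO=.*/FO=np.array([.6484,-.0471]);FA=43.1/' h.py
python3 -m inch '[[-5,0,0,-0.033,0.4],[-5,0,0,0,0.4],[-3.2,-0.8,0,0,0.4],[0,0,0,0,0.4]]'
python3 -c "
from h import *
delta(-.246,.014,.005)"
```

```text
time: 2.68
tcp_pos: [0.4526, -0.2098, 0.203]
tcp_rot: [-2.925, -1.138, 0.003]
contact_force: [0.5, 0.6, 0.8]
finger_gap: 0.0566
t 2.67 tcp [ 0.4526 -0.2098  0.203 ] fix [-254.2   15. ] toolx deg 42.51 tilt [-0.003  0.003 -1.   ] gap 0.0566 F [0.47 0.59 0.79] tau [-0.06 -0.08 -0.02]
need tool cm [ 0.83  0.17 19.8 ]
```

```bash
python3 -m inch '[[0.4,0,5,0,0.4],[0.3,0.1,5,0,0.4],[0,0,5,0,0.4],[0,0,3,-0.01,0.4],[0,0,0,0,0.4]]'
python3 -c "
from h import *
delta(-.246,.014,.005)"
```

```text
time: 3.3
tcp_pos: [0.4585, -0.2072, 0.0198]
tcp_rot: [2.928, 1.139, 0.002]
contact_force: [0.6, -0.3, 0.8]
finger_gap: 0.0565
t 3.3 tcp [ 0.4585 -0.2072  0.0198] fix [-248.    12.9] toolx deg 42.52 tilt [ 0.001  0.    -1.   ] gap 0.0565 F [ 0.61 -0.34  0.79] tau [-0.03  0.01 -0.05]
need tool cm [ 0.2  -0.12  1.48]
```

```bash
python3 -m inch '[[0,0,1,-0.01,0.4],[0,0,0.5,0,0.4],[0,0,0,0,0.4]]'
python3 - <<'E'
from h import *
delta(-.220,.014,.005)
c=cam('wrist');save(c,'pics/w3.png')
E
```

```text
time: 3.68
tcp_pos: [0.4601, -0.2081, 0.0069]
tcp_rot: [2.919, 1.151, 0.006]
contact_force: [0.5, 0.0, 0.6]
finger_gap: 0.0564
t 3.67 tcp [ 0.4601 -0.2081  0.0069] fix [-247.5   11.1] toolx deg 43.05 tilt [ 0.005 -0.002 -1.   ] gap 0.0564 F [0.49 0.   0.6 ] tau [ 0.01 -0.01 -0.02]
need tool cm [ 2.75 -0.29  0.2 ]
```

View pics/w3.png

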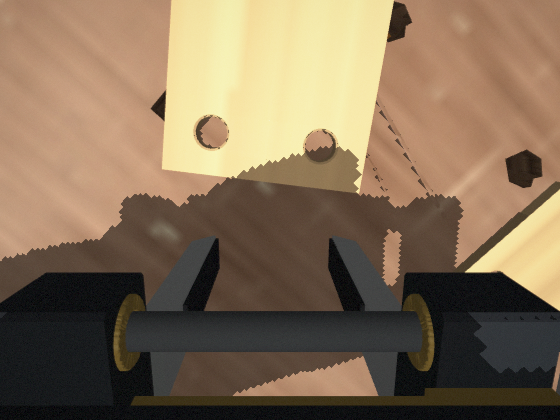

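The wrist view shows the rear edge from (163,170) to (360,192), and the fingertips at (218,240) and (330,240), about 6 mm to the right of the template's middle. I'll shift left, lower a little, and push slowly to square it.

```bash
python3 -m inch '[[0.5,-0.5,0.25,0,0.4],[0.6,0,0,0,0.4],[0.6,0,0,0,0.4],[0.5,0,0,0,0.4],[0.5,0,0,0,0.4]]'
python3 - <<'E'
from h import *
delta(-.200,.014,.005)
c=cam('wrist');save(c,'pics/w4.png')
E
```

```text
time: 4.35
tcp_pos: [0.4782, -0.1847, 0.0055]
tcp_rot: [2.918, 1.151, 0.008]
contact_force: [-0.3, -1.3, 0.8]
finger_gap: 0.0562
t 4.35 tcp [ 0.4782 -0.1847  0.0055] fix [-218.3   15.9] toolx deg 43.05 tilt [ 0.007 -0.003 -1.   ] gap 0.0562 F [-0.28 -1.26  0.82] tau [-0.05  0.03  0.01]
need tool cm [1.83 0.19 0.06]
```

View pics/w4.png

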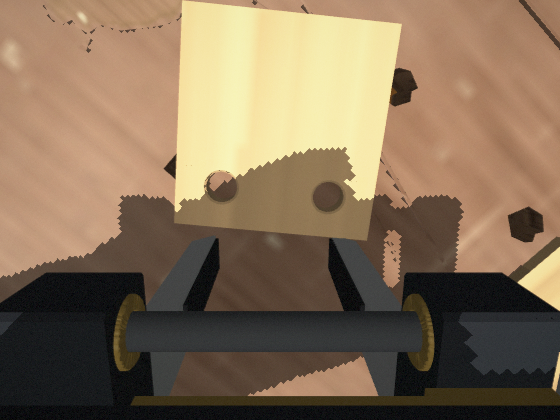

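The right fingertip is now at the rear edge (about (345,238)) and the template is centred between the fingers. I'll keep pushing gently to square it.

```bash
python3 -m inch '[[0.4,0,0,0,0.4],[0.4,0,0,0,0.4],[0.3,0,0,0,0.4],[0,0,0,0,0.4]]'
cat >> h.py <<'E'
def look(name,seed=(270,120),vmin=80):
    s,M=st();c=cam('wrist');save(c,f'pics/{name}.png')
    return c
E
python3 - <<'E'
from h import *
look('w5')
E
```

```text
time: 4.9
tcp_pos: [0.4871, -0.1763, 0.0055]
tcp_rot: [2.918, 1.151, 0.008]
contact_force: [-0.4, -0.2, -0.4]
finger_gap: 0.0566
t 4.9 tcp [ 0.4871 -0.1763  0.0055] fix [-206.1   15.8] toolx deg 43.06 tilt [ 0.007 -0.003 -1.   ] gap 0.0566 F [-0.44 -0.25 -0.43] tau [-0.09 -0.03  0.03]
```

View pics/w5.png

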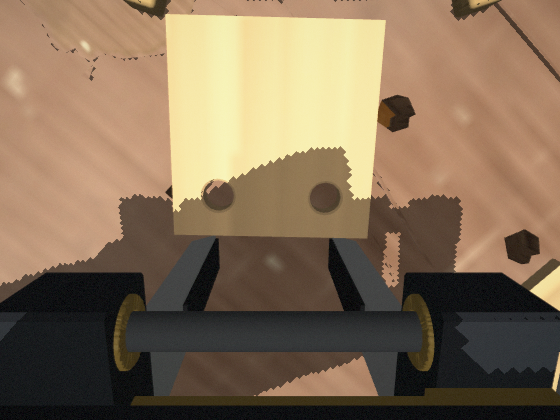

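The template is nearly square now, with its rear edge from (174,235) to (368,238). Its front-left corner at (166,15) is level with the tip of the left fence at about (165,8), so it sits too far left. I'll compute the offset before going further.

```bash
python3 - <<'E'
from h import *
c=cam('wrist');st()
P=np.array([ray(c,u,v,.01)[:2] for u,v in [(166,15),(384,20),(368,238),(174,235)]])
for p in P: print((tofix(p)*1000).round(1))
print('centre',(tofix(P.mean(0))*1000).round(1),[np.linalg.norm(P[k]-P[k-1]).round(4) for k in range(4)])
c=cam('top');save(c,'pics/t5.png')
for u,v in [(165,8),(453,12)]: pass
cv2.imwrite('pics/t5z.png',cv2.resize(c['image'][130:280,150:420,::-1],None,fx=2.9,fy=2.9,interpolation=cv2.INTER_CUBIC))
E
```

```text
t 5.0 tcp [ 0.487  -0.1765  0.0055] fix [-206.3   15.8] toolx deg 43.05 tilt [ 0.007 -0.003 -1.   ] gap 0.0566 F [-0.4   0.15 -0.37] tau [-0.02  0.    0.04]
[-95.7  62.8]
[-97.6 -31.7]
[-196.9  -30.5]
[-195.1   65.5]
centre [-146.3   16.5] [np.float64(0.0994), np.float64(0.0946), np.float64(0.0994), np.float64(0.0961)]
```

View pics/t5z.png

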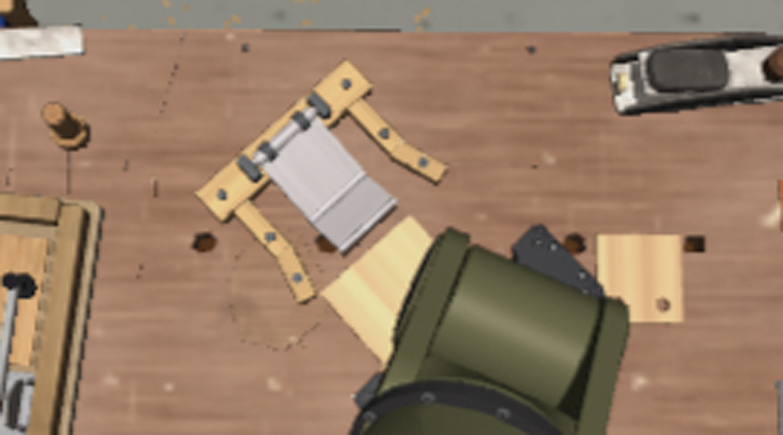

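The template centre is at fixture (-146, +16.5), nearly square. It needs to move about 15 mm to the right, so I'll back off, close the fingers, and push its left side through the centre.

```bash
python3 -m inch '[[-2,0,0,0,0.4],[-1,0,-4,0,1],[0,0,-3,0,1],[0,-3,0,0,1],[0,-4,0,0,1]]'
python3 -c "
from h import *
delta(-.147,.094,.06)"
```

```text
time: 5.68
tcp_pos: [0.4119, -0.1493, 0.0765]
tcp_rot: [2.92, 1.146, 0.007]
contact_force: [0.0, 0.5, -0.4]
finger_gap: 0.0198
t 5.67 tcp [ 0.4119 -0.1493  0.0765] fix [-242.5   87. ] toolx deg 42.86 tilt [ 0.006 -0.003 -1.   ] gap 0.0198 F [ 0.01  0.46 -0.45] tau [-0.02 -0.07 -0.02]
need tool cm [ 9.54 -0.75  1.67]
```

```bash
python3 -m inch '[[4,-0.5,0,0,1],[4,-0.3,0,0,1],[1.5,0,0,0,1],[0,0,3,0,1],[0,0,0,0,1]]'
python3 - <<'E'
from h import *
delta(-.147,.094,.005);c=look('w6')
E
```

```text
time: 6.3
tcp_pos: [0.4734, -0.0798, 0.0466]
tcp_rot: [2.921, 1.143, 0.006]
contact_force: [-1.0, 0.3, 0.2]
finger_gap: 0.0004
t 6.3 tcp [ 0.4734 -0.0798  0.0466] fix [-150.1   95.7] toolx deg 42.73 tilt [ 0.006 -0.003 -1.   ] gap 0.0004 F [-1.02  0.27  0.17] tau [-0.04 -0.04  0.03]
need tool cm [0.3  0.14 4.16]
t 6.3 tcp [ 0.4734 -0.0798  0.0466] fix [-150.1   95.7] toolx deg 42.73 tilt [ 0.006 -0.003 -1.   ] gap 0.0004 F [-1.02  0.27  0.17] tau [-0.04 -0.04  0.03]
```

View pics/w6.png

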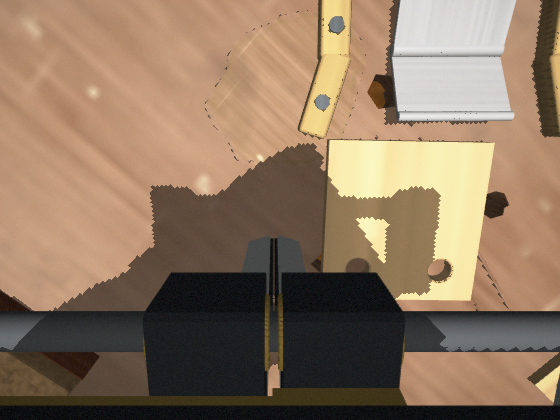

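Closed fingertips are at (274,240), clear of the template's left edge at column 325. Now descend.

```bash
python3 -m inch '[[0.3,0,3,0,1],[0,0,1,0,1],[0,0,0.15,0,1],[0,0.7,0,0,1],[0,0.6,0,0,1]]'
python3 -m inch '[[0,0.4,0,0,1],[0,0.4,0,0,1],[0,0,0,0,1]]'
python3 - <<'E'
from h import *
delta(-.147,.06,.005);c=look('w7')
E
```

```text
time: 6.98
tcp_pos: [0.4882, -0.0909, 0.0111]
tcp_rot: [2.917, 1.138, 0.018]
contact_force: [-0.1, -0.5, -0.4]
finger_gap: 0.0003
time: 7.35
tcp_pos: [0.4947, -0.0978, 0.012]
tcp_rot: [2.917, 1.137, 0.02]
contact_force: [-0.3, -0.2, 0.0]
finger_gap: 0.0004
t 7.35 tcp [ 0.4947 -0.0978  0.012 ] fix [-146.8   68. ] toolx deg 42.59 tilt [ 0.016 -0.006 -1.   ] gap 0.0004 F [-0.32 -0.19  0.05] tau [-0.03 -0.02 -0.03]
need tool cm [-0.01  0.79  0.71]
t 7.35 tcp [ 0.4947 -0.0978  0.012 ] fix [-146.8   68. ] toolx deg 42.59 tilt [ 0.016 -0.006 -1.   ] gap 0.0004 F [-0.32 -0.19  0.05] tau [-0.03 -0.02 -0.03]
```

View pics/w7.png

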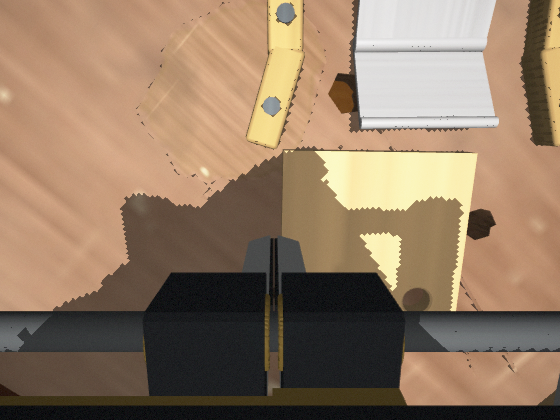

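The TCP is at z=12 mm, higher than I intended, so the fingertips hover over the template's left edge and it has not moved: its corner at (283,151) is unchanged relative to the fence tip at (277,147). I'll go back left, lower properly, and then push.

```bash
python3 -m inch '[[0,-1,-0.2,0,1],[0,-1.3,0,0,1],[0,0,0.5,0,1],[0,0,0.4,0,1],[0,0,0,0,1]]'
python3 -c "
from h import *
delta(-.147,.06,.005)"
```

```text
time: 8.02
tcp_pos: [0.4774, -0.0789, 0.0039]
tcp_rot: [2.917, 1.138, 0.019]
contact_force: [0.1, 0.2, -0.8]
finger_gap: 0.0005
t 8.03 tcp [ 0.4774 -0.0789  0.0039] fix [-146.6   93.6] toolx deg 42.65 tilt [ 0.015 -0.006 -1.   ] gap 0.0005 F [ 0.13  0.17 -0.77] tau [-0.03  0.05  0.01]
need tool cm [-0.01  3.36 -0.06]
```

```bash
python3 -m inch '[[0,0.6,0,0,1],[0,0.6,0,0,1],[0,0.4,0,0,1],[0,0.4,0,0,1],[0,0.4,0,0,1]]'
python3 - <<'E'
from h import *
delta(-.147,.06,.005);c=look('w8')
E
```

```text
time: 8.65
tcp_pos: [0.4951, -0.0982, 0.0044]
tcp_rot: [2.917, 1.137, 0.019]
contact_force: [-0.6, 0.6, 1.1]
finger_gap: 0.0004
t 8.65 tcp [ 0.4951 -0.0982  0.0044] fix [-146.9   67.4] toolx deg 42.61 tilt [ 0.015 -0.006 -1.   ] gap 0.0004 F [-0.6   0.64  1.06] tau [ 0.02  0.03 -0.01]
need tool cm [-0.01  0.74 -0.05]
t 8.65 tcp [ 0.4951 -0.0982  0.0044] fix [-146.9   67.4] toolx deg 42.61 tilt [ 0.015 -0.006 -1.   ] gap 0.0004 F [-0.6   0.64  1.06] tau [ 0.02  0.03 -0.01]
```

View pics/w8.png

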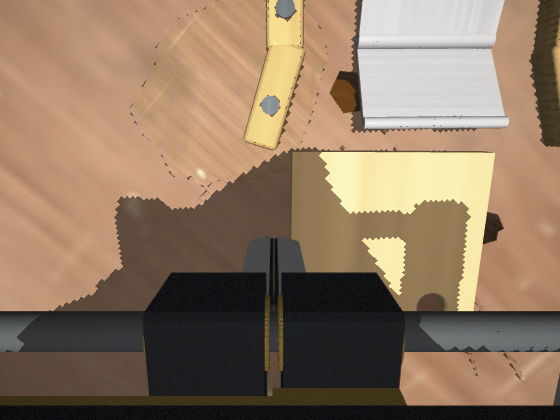

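It is sliding now: the front-left corner is at (292,152), against the fence tip at (276,148). A few more millimetres to go.

```bash
cat > m.py <<'E'
from h import *
import sys
n=sys.argv[1]; im=cv2.imread(f'pics/{n}.png')
E
python3 - <<'E'
from h import *
c=cam('wrist')
for u,v in [(292,152),(494,152),(292,220),(485,220)]: print((tofix(ray(c,u,v,.01))*1000).round(1))
for u,v in [(276,148)]: print('fence',(tofix(ray(c,u,v,.016))*1000).round(1))
E
python3 -m inch '[[0,0.4,0,0,1],[0,0.4,0,0,1],[0,0.3,0,0,1],[0,0,0,0,1]]'
python3 - <<'E'
from h import *
c=look('w9')
E
```

```text
[-95.2  58.5]
[-96.1 -36.8]
[-128.1   58.4]
[-129.2  -36.6]
fence [-92.9  66.1]
time: 9.25
tcp_pos: [0.5031, -0.1069, 0.0046]
tcp_rot: [2.917, 1.137, 0.019]
contact_force: [0.1, -0.2, 0.7]
finger_gap: 0.0006
t 9.25 tcp [ 0.5031 -0.1069  0.0046] fix [-146.9   55.6] toolx deg 42.61 tilt [ 0.015 -0.006 -1.   ] gap 0.0006 F [ 0.09 -0.2   0.69] tau [-0.04 -0.02 -0.07]
```

View pics/w9.png

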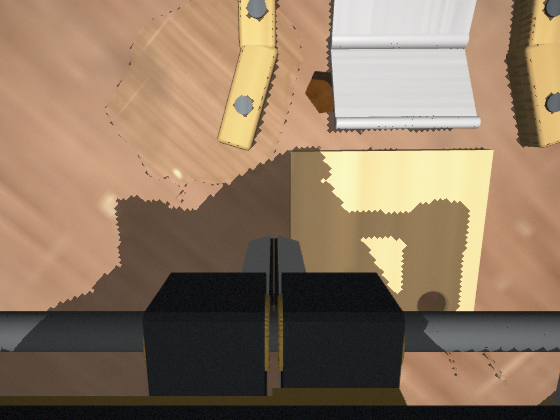

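```bash
python3 - <<'E'
from h import *
c=cam('wrist')
print('T',[(tofix(ray(c,u,v,.01))*1000).round(1) for u,v in [(291,151),(494,151),(291,220),(485,220)]])
print('fence L tip',(tofix(ray(c,250,150,.016))*1000).round(1),'R tip base',(tofix(ray(c,516,146,.0))*1000).round(1))
print('knee L',(tofix(ray(c,277,47,.016))*1000).round(1),'R',(tofix(ray(c,528,47,.016))*1000).round(1), 'clip nose line',(tofix(ray(c,332,47,.012))*1000).round(1),(tofix(ray(c,467,47,.012))*1000).round(1))
print('clip tip',(tofix(ray(c,335,127,.026))*1000).round(1),(tofix(ray(c,480,127,.026))*1000).round(1))
cv2.imwrite('pics/w9z.png',cv2.resize(c['image'][0:170,200:560,::-1],None,fx=2.2,fy=2.2,interpolation=cv2.INTER_CUBIC))
E
```

```text
T [array([-94.8,  47.7]), array([-95.7, -48.1]), array([-128.2,   47.6]), array([-129.4,  -47.9])]
fence L tip [-93.8  66.6] R tip base [-94.1 -64.9]
knee L [-50.6  54.2] R [-51.1 -53.5] clip nose line [-49.9  30.1] [-50.3 -29.2]
clip tip [-83.9  30.3] [-84.4 -31. ]
```

View pics/w9z.png

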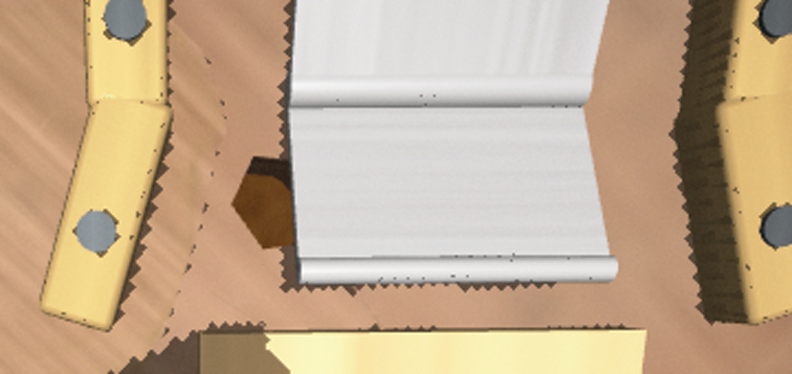

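All points agree. The template is at y≈0 (edges +47.7/-48.1) and square within 0.6°, the fence tips are at +66.6/-64.9, and the clip is centred. Now I go back behind the rear edge.

```bash
python3 -m inch '[[0,-2,0,0,1],[0,0,-4,0,1],[0,0,-3,0,1],[-5,0,0,0,0.4],[-5,0,0,-0.01,0.4]]'
python3 -m inch '[[0,4,0,0,0.4],[0,3.5,0,0,0.4],[0,0,0,0,0.4]]'
python3 -c "
from h import *
delta(-.232,0,.005)"
```

```text
time: 9.98
tcp_pos: [0.4138, -0.1587, 0.0756]
tcp_rot: [2.907, 1.159, 0.02]
contact_force: [0.6, -2.0, -0.2]
finger_gap: 0.0171
time: 10.35
tcp_pos: [0.4637, -0.2161, 0.0771]
tcp_rot: [2.909, 1.154, 0.019]
contact_force: [-0.4, 0.1, -0.4]
finger_gap: 0.0467
t 10.35 tcp [ 0.4637 -0.2161  0.0771] fix [-250.3    2.8] toolx deg 43.29 tilt [ 0.016 -0.007 -1.   ] gap 0.0467 F [-0.4   0.12 -0.36] tau [-0.03  0.02  0.02]
need tool cm [1.78 0.17 7.23]
```

```bash
python3 -m inch '[[0,0.3,4,0,0.4],[0,0,2.7,0,0.4],[0,0,0,0,0.4],[0,0,0.3,0,0.4],[0,0,0,0,0.4]]'
python3 - <<'E'
from h import *
delta(-.205,0,.004);c=look('w10')
E
```

```text
time: 10.98
tcp_pos: [0.4665, -0.217, 0.0077]
tcp_rot: [2.907, 1.155, 0.021]
contact_force: [-0.6, -0.5, 0.2]
finger_gap: 0.0564
t 10.97 tcp [ 0.4665 -0.217   0.0077] fix [-2.49e+02  2.00e-01] toolx deg 43.35 tilt [ 0.017 -0.007 -1.   ] gap 0.0564 F [-0.56 -0.51  0.21] tau [-0.01  0.    0.03]
need tool cm [4.39 0.03 0.41]
t 10.97 tcp [ 0.4665 -0.217   0.0077] fix [-2.49e+02  2.00e-01] toolx deg 43.35 tilt [ 0.017 -0.007 -1.   ] gap 0.0564 F [-0.56 -0.51  0.21] tau [-0.01  0.    0.03]
```

View pics/w10.png

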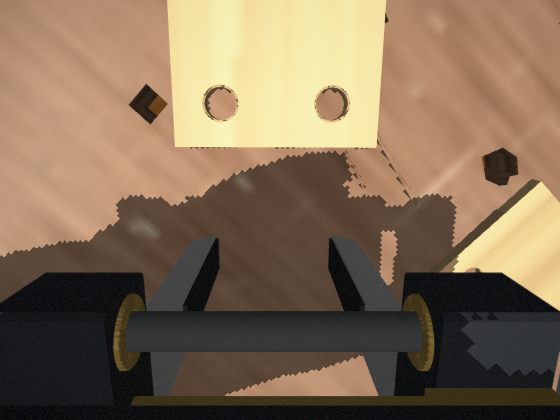

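The rear edge from (175,147) to (379,147) is square and centred on the fingers. I'll lower a little and push on, towards contact at TCP x≈-203.

```bash
python3 -m inch '[[0.5,0,0.35,0,0.4],[1.2,0,0,0,0.4],[1.2,0,0,0,0.4],[0.8,0,0,0,0.4],[0.6,0,0,0,0.4]]'
python3 -m inch '[[0.6,0,0,0,0.4],[0.6,0,0,0,0.4],[0.6,0,0,0,0.4],[0,0,0,0,0.4]]'
python3 - <<'E'
from h import *
delta(-.108,0,.004);c=look('w11')
E
```

```text
time: 11.65
tcp_pos: [0.5009, -0.1856, 0.0058]
tcp_rot: [2.905, 1.155, 0.024]
contact_force: [-0.6, -0.4, -0.3]
finger_gap: 0.0562
time: 12.15
tcp_pos: [0.515, -0.1721, 0.0058]
tcp_rot: [2.905, 1.156, 0.023]
contact_force: [0.2, 0.8, 0.2]
finger_gap: 0.0563
t 12.15 tcp [ 0.515  -0.1721  0.0058] fix [-1.829e+02 -1.000e-01] toolx deg 43.39 tilt [ 0.019 -0.008 -1.   ] gap 0.0563 F [0.23 0.79 0.16] tau [-0.01  0.01  0.02]
need tool cm [7.48 0.02 0.24]
t 12.15 tcp [ 0.515  -0.1721  0.0058] fix [-1.829e+02 -1.000e-01] toolx deg 43.39 tilt [ 0.019 -0.008 -1.   ] gap 0.0563 F [0.23 0.79 0.16] tau [-0.01  0.01  0.02]
```

View pics/w11.png

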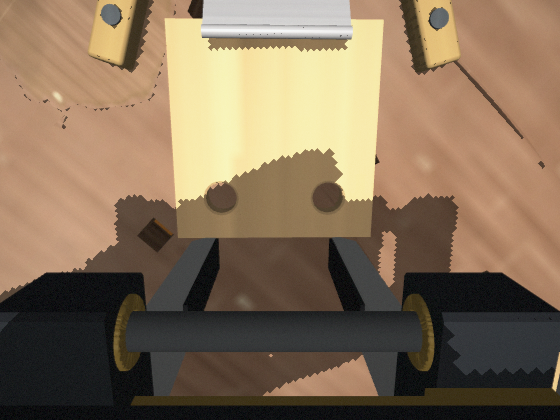

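Square and centred in the mouth: the front edge at row 20 is under the raised lip, and the rear edge (178–371, 237) is on both fingers. I'll keep pushing and watch the forces.

```bash
python3 -m inch '[[0.6,0,0.15,0,0.4],[0.6,0,0,0,0.4],[0.6,0,0,0,0.4],[0.6,0,0,0,0.4]]'
python3 -m inch '[[0.5,0,0,0,0.4],[0.5,0,0,0,0.4],[0.5,0,0,0,0.4]]'
python3 - <<'E'
from h import *
delta(-.108,0,.004);c=look('w12')
E
```

```text
time: 12.7
tcp_pos: [0.5319, -0.1562, 0.0043]
tcp_rot: [2.905, 1.155, 0.018]
contact_force: [-9.5, -8.6, 4.5]
finger_gap: 0.0566
time: 13.08
tcp_pos: [0.5417, -0.147, 0.0044]
tcp_rot: [2.905, 1.154, 0.01]
contact_force: [-5.2, -4.6, 2.4]
finger_gap: 0.0564
t 13.07 tcp [ 0.5417 -0.147   0.0044] fix [-1.461e+02 -1.000e-01] toolx deg 43.35 tilt [ 0.012 -0.012 -1.   ] gap 0.0564 F [-5.23 -4.61  2.36] tau [-0.99  0.87 -0.02]
need tool cm [3.81 0.01 0.04]
t 13.07 tcp [ 0.5417 -0.147   0.0044] fix [-1.461e+02 -1.000e-01] toolx deg 43.35 tilt [ 0.012 -0.012 -1.   ] gap 0.0564 F [-5.23 -4.61  2.36] tau [-0.99  0.87 -0.02]
```

View pics/w12.png

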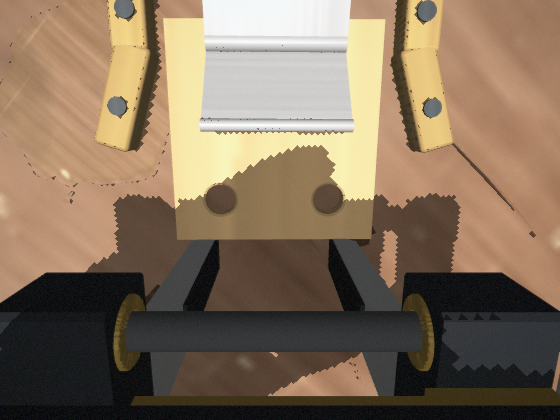

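The front edge (row 20) is past the clip nose (row 45), and the clip rests on the template. The push peaked at about 13 N. I'll continue to the stop.

```bash
python3 -m inch '[[0.6,0,0,0,0.4],[0.6,0,0,0,0.4],[0.6,0,0,0,0.4],[0.6,0,0,0,0.4],[0.5,0,0,0,0.4]]'
python3 -m inch '[[0.4,0,0,0,0.4],[0.3,0,0,0,0.4]]'
python3 -c "
from h import *
delta(-.108,0,.004);c=look('w13')"
```

```text
time: 13.75
tcp_pos: [0.5622, -0.128, 0.0044]
tcp_rot: [2.904, 1.155, 0.0]
contact_force: [-4.2, -4.4, 2.3]
finger_gap: 0.0561
time: 14.0
tcp_pos: [0.5668, -0.1236, 0.0044]
tcp_rot: [2.903, 1.155, -0.004]
contact_force: [-5.1, -5.2, 4.3]
finger_gap: 0.0564
t 14.0 tcp [ 0.5668 -0.1236  0.0044] fix [-1.118e+02 -1.000e-01] toolx deg 43.38 tilt [ 0.004 -0.017 -1.   ] gap 0.0564 F [-5.09 -5.21  4.26] tau [-1.03  0.93 -0.01]
need tool cm [ 0.38 -0.01  0.04]
t 14.0 tcp [ 0.5668 -0.1236  0.0044] fix [-1.118e+02 -1.000e-01] toolx deg 43.38 tilt [ 0.004 -0.017 -1.   ] gap 0.0564 F [-5.09 -5.21  4.26] tau [-1.03  0.93 -0.01]
```

View pics/w13.png

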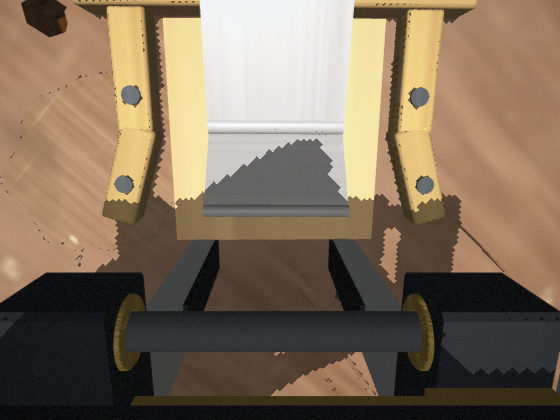

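A gap of a few mm remains (front edge at row 18, stop face at about row 10). The clip lip at row 212 is well ahead of the fingers. I'll push on gently until the force rises.

```bash
python3 -m inch '[[0.25,0,0,0,0.4],[0.25,0,0,0,0.4]]'; python3 -m inch '[[0.2,0,0,0,0.4],[0.2,0,0,0,0.4]]'
python3 -c "
from h import *
delta(-.108,0,.004)"
```

```text
time: 14.3
tcp_pos: [0.5688, -0.1215, 0.0043]
tcp_rot: [2.902, 1.155, -0.014]
contact_force: [-19.9, -15.0, 11.5]
finger_gap: 0.0564
time: 14.55
tcp_pos: [0.5687, -0.1216, 0.0044]
tcp_rot: [2.902, 1.154, -0.028]
contact_force: [-15.3, -11.3, 9.0]
finger_gap: 0.0564
t 14.55 tcp [ 0.5687 -0.1216  0.0044] fix [-109.1    0. ] toolx deg 43.38 tilt [-0.01  -0.024 -1.   ] gap 0.0564 F [-15.27 -11.27   8.97] tau [-2.57  2.58 -0.09]
need tool cm [0.11 0.   0.04]
```

```bash
python3 -m inch '[[0.3,0,0,0,0.4],[0.3,0,0,0,0.4]]'
python3 -c "
from h import *
c=look('w14')
cv2.imwrite('pics/w14z.png',cv2.resize(c['image'][0:250,80:480,::-1],None,fx=2,fy=2,interpolation=cv2.INTER_CUBIC))"
```

```text
time: 14.8
tcp_pos: [0.5688, -0.1215, 0.0044]
tcp_rot: [2.901, 1.153, -0.047]
contact_force: [-21.6, -16.9, 14.2]
finger_gap: 0.0562
t 14.8 tcp [ 0.5688 -0.1215  0.0044] fix [-1.09e+02  1.00e-01] toolx deg 43.35 tilt [-0.021 -0.029 -0.999] gap 0.0562 F [-21.58 -16.87  14.18] tau [-3.68  3.89 -0.15]
```

View pics/w14z.png

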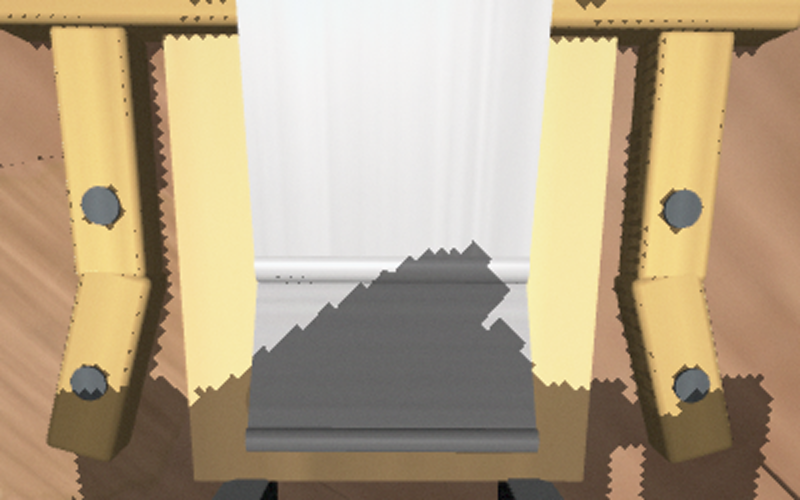

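Both front corners, at (165,38) and (615,38) in this crop, are flush against the block face, and the gaps to the fences are about equal. I'll back straight off and rise, then check.

```bash
python3 -m inch '[[-0.5,0,0,0,0.4],[-2,0,0,0,0.4],[-3,0,0,0,0.4],[-2,0,-3,0,0.4],[0,0,-4,0,0.4]]'
python3 -m inch '[[0,0,-5,0,0.4],[0,0,-4,0,0.4],[2,0,0,0,0.4],[0,0,0,0,0.4],[0,0,0,0,0.4]]'
python3 - <<'E'
from h import *
c=look('w15')
cv2.imwrite('pics/w15z.png',cv2.resize(c['image'][0:260,120:450,::-1],None,fx=2.3,fy=2.3,interpolation=cv2.INTER_CUBIC))
s=cam('scene');cv2.imwrite('pics/s15z.png',cv2.resize(s['image'][190:270,190:400,::-1],None,fx=3.8,fy=3.8,interpolation=cv2.INTER_CUBIC))
P=cloud(c);import pickle;pickle.dump(c,open('w15.pkl','wb'))
E
```

```text
time: 15.48
tcp_pos: [0.5108, -0.173, 0.0758]
tcp_rot: [2.905, 1.155, -0.054]
contact_force: [0.9, 0.4, 0.2]
finger_gap: 0.0563
time: 16.1
tcp_pos: [0.526, -0.1579, 0.1685]
tcp_rot: [2.904, 1.153, -0.05]
contact_force: [-0.5, 0.1, -0.4]
finger_gap: 0.0567
t 16.1 tcp [ 0.526  -0.1579  0.1685] fix [-165.1    2.7] toolx deg 43.29 tilt [-0.024 -0.027 -0.999] gap 0.0567 F [-0.47  0.14 -0.43] tau [ 0.   -0.06  0.04]
```

View pics/w15z.png

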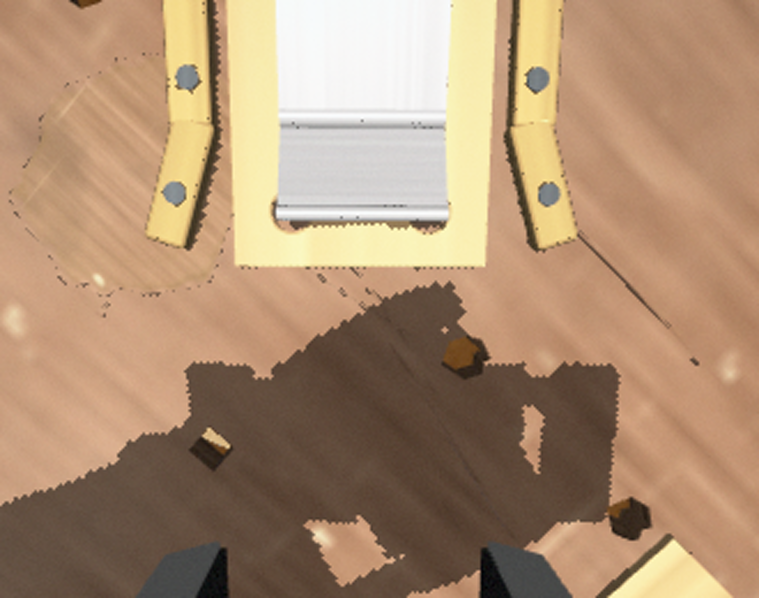

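View pics/s15z.png

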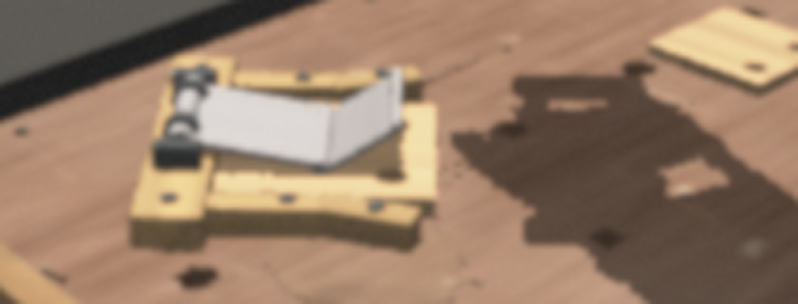

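The wrist view shows the template square in the fixture with the clip resting on it. The scene view agrees. I'll take one look at the stop line from directly above.

```bash
python3 -m inch '[[0,0,-3,0,0.4],[4,0,0,0,0.4],[4,0,0,0,0.4],[0,0,0,0,0.4]]'
python3 - <<'E'
from h import *
c=look('w16')
cv2.imwrite('pics/w16z.png',cv2.resize(c['image'][0:260,120:450,::-1],None,fx=2.3,fy=2.3,interpolation=cv2.INTER_CUBIC))
t=cam('top');cv2.imwrite('pics/t16z.png',cv2.resize(t['image'][130:280,150:420,::-1],None,fx=2.9,fy=2.9,interpolation=cv2.INTER_CUBIC))
E
```

```text
time: 16.7
tcp_pos: [0.585, -0.1021, 0.1936]
tcp_rot: [2.908, 1.15, -0.056]
contact_force: [-0.5, 0.5, -0.7]
finger_gap: 0.0565
t 16.7 tcp [ 0.585  -0.1021  0.1936] fix [-83.9   3.1] toolx deg 43.16 tilt [-0.028 -0.026 -0.999] gap 0.0565 F [-0.46  0.5  -0.74] tau [-0.02 -0.02  0.02]
```

View pics/w16z.png

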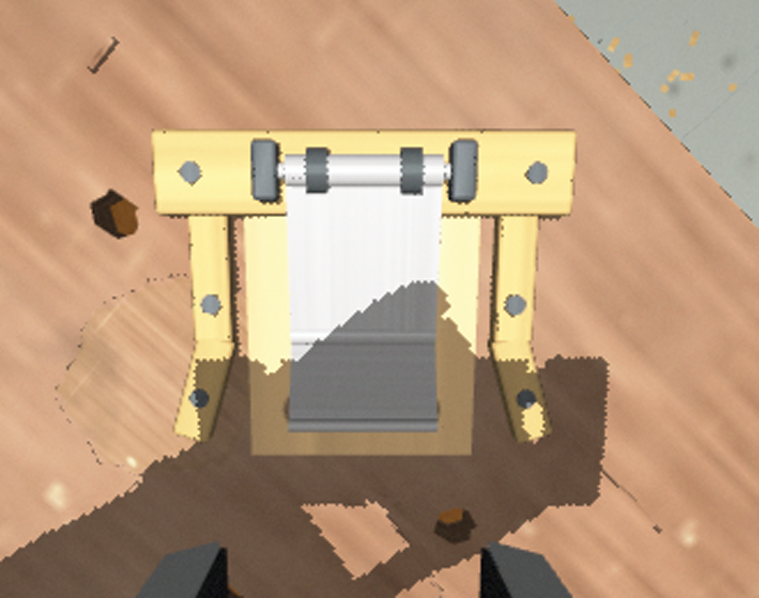

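View pics/t16z.png

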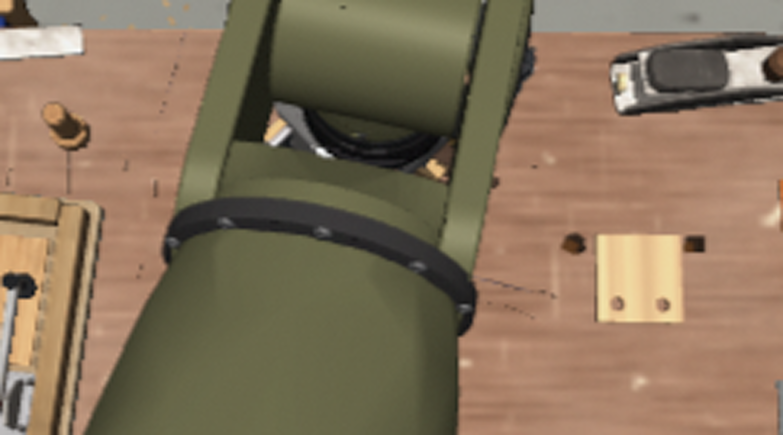

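The template is flush at the stop line on both sides (row 215 in the crop), with its rear edge level at row 455. The clip is on top, the bench dog is still at (65,125) in the top crop, and the robot is clear. Handing in.

```bash
python3 -c "
from rig import *
print(finish_job())"
```

```text
the job is handed in; nothing more can be done
None
```

The template is in the fixture, under the clip and against the stop, and I handed the job in at about 17 s on the robot's clock; no verdict came back.

**What I did:**
- I squared the template by pushing its rear edge with two fingertips. That left it about 16 mm left of the fixture's centre line, more than the 15 mm the fences can correct.
- I then pushed its left side with the closed fingers until it was centred. On the first try the fingertips were about 2 mm too high and passed over the edge without moving the template, so I lowered them and repeated the push.
- Finally I pushed the rear edge with two fingertips, under the clip and on to the stop. The push was about 13 N while lifting the clip and about 27 N (31 N in all) against the stop. I then backed straight off and lifted clear.

**Last checks:**
- **Seating:** the wrist pictures showed both front corners on the stop line, the rear edge parallel to it, and about equal gaps to the fences.
- **Clip:** it was lying on the template. I judged this from the pictures only and did not measure the clip angle.
- **Bench dog:** it looked unmoved in the top view.
- **Robot:** the contact force was about zero and the tool was about 0.19 m above the bench.
- **Small disagreement:** the fingers stopped at fixture x = -109 mm, where I expected -108. That is within the calibration error, and the tool had tilted about 2°.

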